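# Find the heavy side of the scooter wheel and hold it down for marking

## Robot

A 6-joint arm with a two-finger parallel gripper is mounted at the origin on the work surface. World frame = base frame: x ahead of the robot, y to its left, z up, the work surface at z = 0. Lengths are in m, angles in rad, forces in N, time in s.
With the tool pointing down it reaches from about 0.35 to 0.975 m from the base axis. Payload 17.4 kg.
Tool frame: the origin (TCP) lies on the centre line of the jaws, within the pads' length; the fingertips stand tcp_to_tips ahead of it and the grasp point (between the pads) lies 5 mm behind it (tcp_to_tips is the distance from the TCP to the fingertips, in m); z points along the fingers, y is the line along which they close (so a half turn about z gives the same grasp; the last joint's range is limited). The gripper opens to 85 mm and grips with 20 to 120 N. Pads are 22 mm wide; open, the fingers measure 114 mm over their backs; the gripper's body (76 mm by 85 mm) begins 54 mm behind the grasp point. The pads swing forward as they close: fully open they stand 13 mm farther back than shut.
Start: joints at [1.084, 0.116, 1.442, -0, 1.584, -0.038], TCP at [0.293, 0.608, 0.245] pointing down, gripper open.
Joint ranges: [-2.83, 2.83], [-0.83, 2.19], [0.07, 2.5], [-1.14, 4.28], [0.01, 3], [-2.97, 2.97]. Speed limits (rad/s): [1.89, 1.89, 2.22, 3.14, 3.14, 3.14].

## Interface

Orientations are given as a rotation vector (axis times angle).
In Python, from cell import * gives the robot as it stands. The module is installed in compiled form; this text tells all that it offers.
- The arm moves only by the tool arm_command, never from a script. Its argument "increments" is a list of rows, each an object of numbers: "grip": the opening, from -1 (shut) to 1 (fully open); "x", "y", "z": the shift along the tool's x, y, z in m; "spin": the turn about the tool's z in degrees. In form: [{"grip": .., "x": .., "y": .., "z": .., "spin": ..}, ...]. A call has 1 to 20 rows; each row shifts and turns the commanded pose from where the row before left it, along the tool's axes as they then stand; what a row does not reach is not made up. A row lasts 1/8 s, in which the tool goes at most 62.5 mm and 10.7 degrees, less where a joint would pass 70% of its speed; a pose out of reach is approached as far as the arm can. A call with a gripper value outside its range is refused whole. The fingers move at their own pace and stop on an object; "force" is the grip in N (left out, the last holds). Time passes only in rows, so rows that do not move let the fingers close. It gives the time, the measured TCP pose, the force, the opening and the grip force at its end, in the units of the state.
- read_state(): the state, without advancing time (a new reading comes with each control period).
- capture(name): name is "side" or "top" or "wrist"; returns a dict with "color" (400x640x3 uint8, blue, green, red), "mtx" (3x3 intrinsics, pixels), "xyz" and "rotation" of the camera in the world. Camera axes: x right, y down, z forward; pixel columns grow to the right and rows downward; lengths in m; the calibration is good to about 2 mm. A picture is of the moment at which its call begins. There is no depth.
- job_done(): hands the job in; it is judged then, once.
The state is a dict: "time": time; "joint_positions": joint angles; "joint_velocities": joint speeds; "tau": joint torques, N m; "ee_pos": TCP position; "eef_rot": TCP orientation; "force": force on the tool from outside, world axes, zero at the start; "ft_torque": the same for the moment, N m; "grip_width": opening from 0.0 (shut) to 1.0 (fully open); "gripper_force": force on a finger pad.
Only numpy, scipy, OpenCV 4.12 (cv2) and the standard library are available. Lean on these libraries where they do the work, as an engineer would, in place of code of your own. Each camera call takes 0.05 s, during which the arm holds its last target. There are 200 camera calls.

## Task

Get the scooter wheel ready for me to mark: lift the loose cap off the tyre pen and stand it, open end down, in the empty well of the pen block, and let go of it. Then turn the wheel in its stand by hand, find by feel which side is heavy (old sealant has set in a lump inside the tyre), and bring that side to the very bottom. Finish still gripping the tyre, holding the wheel still, and leave the car key, bracelet and compass where they lie.

Things in the scene. Friction and masses are not known exactly. Their poses are not given: they have to be found in the camera images.
- stand: blue steel wheel-balancing stand, fixed to the bench: base plate 220 x 160 x 10 mm, two uprights 48 mm wide whose outer faces are 108 mm apart, up to 172 mm high. Origin: centre of its underside. x: level, in the plane of the wheel; y: level, along the wheel's axle; z up. Its place and yaw differ each time; it may be left or right of the pen block.
- axle (a point): centre of the wheel on its axle, 160 mm above the bench; axes as the stand's. The wheel turns endlessly about this y axis. Its drum brake rubs with a steady 0.38 N m at any speed, so the wheel stays wherever it is left. Turning takes 0.38 N m plus the lump's moment while the lump goes up, 0.38 N m minus it while the lump comes down.
- tyre_top (a point): highest point of the tyre, over the axle, 287 mm above the bench, fixed to the stand (it does not turn); axes as the stand's. The stand reaches only 12 mm above the axle (the axle's ends stick out 68 mm each way), so the tyre can be pinched across its width from above, anywhere along its upper part, and swung about the axle.
- wheel: black scooter tyre on a five-spoke alloy rim, 254 mm in diameter, 50 mm wide (to the fingers its sides are flat from the hub out to 110 mm radius; then the tread rounds off to 12 mm wide at 127 mm), about 1.5 kg, bottom 33 mm above the bench. Origin: centre of the wheel; y along the axle; z points to the valve.
- valve (a point): red valve cap inside the rim, 55 mm from the axle; turns with the wheel. It does not tell where the heavy side is: a lump of dried sealant of about 0.3 kg sits unseen in the tyre, 105 mm from the axle, at a different angle to the valve each time, never near the bottom at the start. Level with the axle it gives 0.27 to 0.35 N m.
- block: pale wooden pen block 60 x 130 x 35 mm, fixed to the bench. Origin: centre of its underside; y along its length, z up. The pen stands at +35 mm along y, the empty well for the cap is at -35 mm along y.
- well (a point): centre of the floor of the empty round well in the block: 28 mm in diameter, 18 mm deep, floor 17 mm and mouth 35 mm above the bench
- pen: white tyre-marking pen, 22 mm in diameter, held fast upright in the block, its shoulder 75 mm above the bench; above the shoulder a 13 mm neck and a nib, up to 96 mm above the bench. Origin: on its axis at the block's top face, 35 mm above the bench; z up.
- cap: loose yellow pen cap, 24 mm outside diameter, 50 mm long, 14 g, open end down (bore 18 mm, 45 mm deep). It sits over the pen's neck with its rim on the pen's shoulder, its top 125 mm above the bench, and lifts straight off without resistance. Origin: centre of its open rim; z towards its closed top.
- car_key: chrome car key, 80 x 34 x 12 mm, lying flat; origin near its middle on the underside. To be left alone.
- bracelet: jade bead bracelet, ring of 74 mm outside diameter, 12 mm high, lying flat; origin at its centre on the bench. To be left alone.
- compass: brass pocket compass, 52 mm in diameter, 15 mm high, lying flat; origin at its centre on the underside. To be left alone.
Things that resemble listed ones, but are neither listed nor needed, are in the scene too. Several things have the shape of the cap; the one meant has the colours described above.

How it is judged:
On the way, in this order (a step that is already met when the one before it is completed fails the run):
1. the cap stands open end down in the empty well and is let go (horizontal distance between cap and well below 0.006 m and z of cap in the frame of well below 0.005 m and angle between cap's own z axis and vertical below 0.2 rad and contact force between the fingers and cap below 0.1 N), for 0.2 s.
2. then the wheel is turned by hand (contact force between the fingers and wheel above 0.5 N and angular speed of wheel above 0.04 rad/s), for 0.2 s.
At the end, for the whole second after the job is handed in: The lump (heavy side) of the wheel is within 20 degrees of straight below the axle, the fingers still grip the tyre (more than 3 N) and the wheel is still; the cap stands upright on the floor of the well, open end down, let go (all of step 1 and z of hub_c1 in the frame of stand below 0.0613 m and contact force between the fingers and wheel above 3 N and angular speed of wheel below 0.05 rad/s); the arm keeps its last pose, push and grip.
It fails at once if the car key, bracelet or compass is shifted by more than 20 mm (distance of any of car_key, bracelet, compass from where it was at the start of the episode above 0.02 m).
It also fails if it takes over 72 s, if anything falls off the work surface, if the arm or the gripper's body presses on something with over 40 N, if the wrist force passes 120 N, or if a joint passes its speed limit or range.

## Working session

There is one attempt and no reset: what is moved stays moved. The work goes in short steps, Python scripts to look and compute and a tool call to move; the robot and the scene stay as the last step left them, time stands still between calls to the robot, and variables do not carry over. Pictures are saved under pics/ and viewed, at most 10 in all, crops included, and the job is handed in when it is done.

Besides the shell and the picture viewer there is one more tool, called after "Emit:" as a command line: name --argument value ..., lists and objects as JSON in quotes. arm_command: Moves the arm, as the interface text tells. Its arguments: {"type":"object","properties":{"increments":{"type":"array","items":{"type":"object","properties":{"grip":{"type":"number"},"x":{"type":"number"},"y":{"type":"number"},"z":{"type":"number"},"spin":{"type":"number"}}}},"force":{"type":"number"}},"required":["increments"]}

```bash
mkdir -p pics
cat > h.py <<'E'
from cell import *
import numpy as np, cv2
from scipy.spatial.transform import Rotation as R
def rot(c):
    r=np.array(c["rotation"],float)
    return r if r.shape==(3,3) else R.from_rotvec(r).as_matrix()
def ray(c,u,v):
    d=rot(c)@np.linalg.inv(c["mtx"])@[u,v,1]; return np.array(c["xyz"]),d
def onz(c,u,v,z):
    o,d=ray(c,u,v); return o+d*(z-o[2])/d[2]
def proj(c,p):
    q=np.array(c["mtx"])@(rot(c).T@(np.array(p)-c["xyz"])); return q[:2]/q[2]
E
python3 - <<'E'
from h import *
import pickle
s=read_state(); print(s)
d={n:capture(n) for n in("side","top","wrist")}
pickle.dump(d,open("c0.pkl","wb"))
for n in d: cv2.imwrite(f"pics/{n}0.png",d[n]["color"]); print(n,d[n]["mtx"],d[n]["xyz"],d[n]["rotation"])
E
```

```text
{'time': 0.0, 'joint_positions': array([ 1.08418231e+00,  1.16491570e-01,  1.44231329e+00,  2.01930072e-05,
        1.58401883e+00, -3.77916854e-02]), 'joint_velocities': array([-0.0005638 ,  0.00015047, -0.00104202,  0.00106972,  0.00074646,
        0.0006649 ]), 'tau': array([-1.20585268e-03, -7.31977701e+01, -6.32486057e+01,  1.09183457e-04,
        6.40418613e-03,  7.46707315e-06]), 'ee_pos': array([0.29279219, 0.60797511, 0.24452859]), 'eef_rot': array([-6.99030083e-01, -3.06248764e+00,  1.85919236e-03]), 'force': array([ 0.21212673, -0.74673578, -0.51626432]), 'ft_torque': array([-0.01449061,  0.0202356 , -0.02658887]), 'gripper_force': 0.0, 'grip_width': 1.0004187790610417}
side [[427.13471522   0.         319.07549463]
 [  0.         427.13471522 202.16744747]
 [  0.           0.           1.        ]] [0.50204588 0.49496134 0.79872974] [-0.44829751  2.8222015  -1.06564869]
top [[379.89585953   0.         323.77037489]
 [  0.         379.89585953 198.7358288 ]
 [  0.           0.           1.        ]] [ 0.5259549  -0.02500778  0.99873454] [-2.12676412  2.1779646  -0.14131718]
wrist [[339.8080791    0.         319.50853367]
 [  0.         339.8080791  196.80040298]
 [  0.           0.           1.        ]] [0.22624069 0.63999477 0.37310733] [2.44331296 1.53550511 0.22608991]
```

View pics/top0.png

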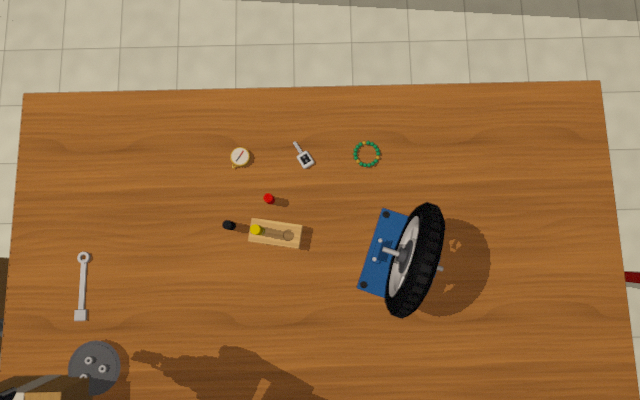

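View pics/side0.png

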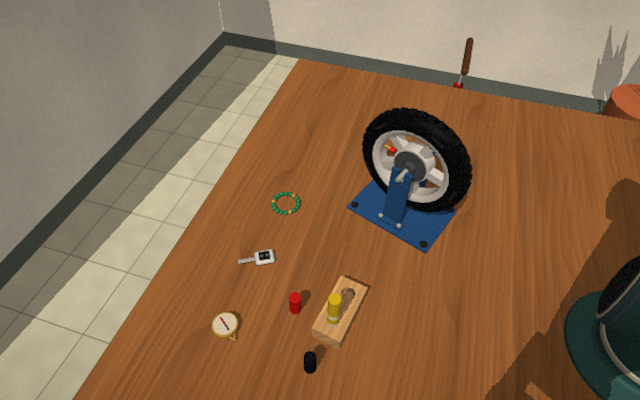

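The top view shows the block at about (275,234), the cap at (256,230) and the well at (288,236). The wheel is at (415,260) with the blue base to its left, and the key, bracelet and compass lie along the upper row. I'll enlarge both areas.

Run:
```python
from h import *
import pickle
d=pickle.load(open("c0.pkl","rb"))
t=d["top"]["color"]; s=d["side"]["color"]
a=cv2.resize(t[205:265,220:320],None,fx=4,fy=4,interpolation=cv2.INTER_CUBIC)
b=cv2.resize(t[195:325,345:455],None,fx=3.6,fy=3.6,interpolation=cv2.INTER_CUBIC)
c=cv2.resize(s[265:355,300:380],None,fx=3.9,fy=3.9,interpolation=cv2.INTER_CUBIC)[:,:312]
im=np.zeros((600,800,3),np.uint8); im[:240,:400]=a; im[:468,400:796]=b; im[245:596,0:312]=c
cv2.imwrite("pics/crop1.png",im)
T=d["top"];S=d["side"]
print("cap",onz(T,256.5,229.5,.125),"well",onz(T,288,236,.035))
o1,d1=ray(T,256.5,229.5)
for n,u,v in(("compass",240,157),("key",303,156),("brace",367,154),("red",269,199)): print(n,onz(T,u,v,.01))
```

```text
cap [0.57458077 0.13068206 0.125     ] well [0.56130153 0.0671128  0.035     ]
compass [0.77499182 0.19511979 0.01      ]
key [0.77364529 0.02713753 0.01      ]
brace [ 0.77496433 -0.14358294  0.01      ]
red [0.66016974 0.11831702 0.01      ]
```

View pics/crop1.png

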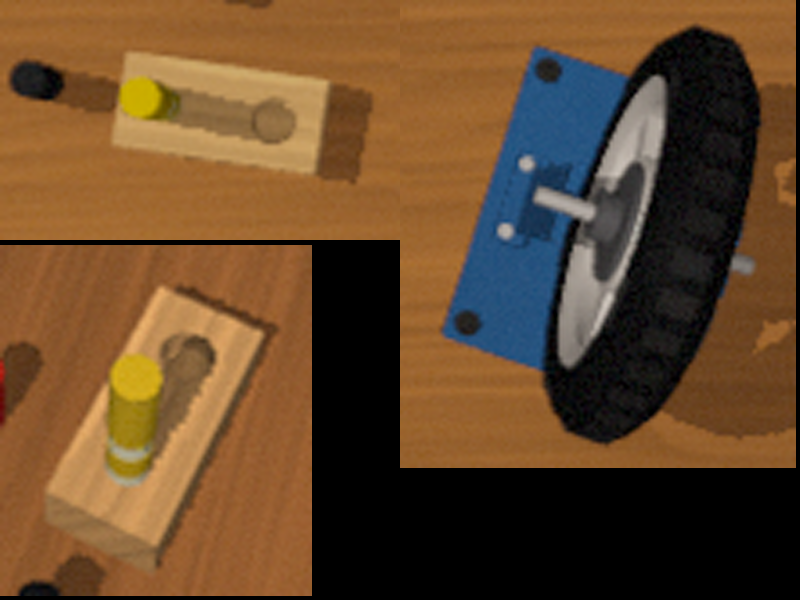

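The crops show the cap top at top-view (255.3,229.3), the well mouth at (288.3,235) and the block corners. The axle ends are at about (383.3,249.2) and (443,268.6).

Run:
```python
from h import *
import pickle
d=pickle.load(open("c0.pkl","rb"))
T=d["top"];S=d["side"]
print("cap T",onz(T,255.3,229.3,.125),"S",onz(S,334.9,299.1,.125))
print("well T",onz(T,288.3,235,.035),"S",onz(S,348.2,293.5,.035))
cs=np.array([onz(T,220+u/4,205+v/4,.035) for u,v in((127,52),(330,80),(317,174),(112,145))]);print("block",cs.mean(0),"ydir",(cs[0]-cs[1]+cs[3]-cs[2])/2)
a=onz(T,383.3,249.2,.16);b=onz(T,443,268.6,.16);print("axle",(a+b)/2,b-a,np.linalg.norm(b-a),np.degrees(np.arctan2((a-b)[1],(a-b)[0])))
# base: left edge corners + bolts
q=[onz(T,345+u/3.6,195+v/3.6,.01) for u,v in((134,46),(43,334))];e=q[0]-q[1];print("edge",np.linalg.norm(e),np.degrees(np.arctan2(e[1],e[0])))
e/=np.linalg.norm(e);n=np.array([e[1],-e[0],0]);print("c from edge",(q[0]+q[1])/2+n*.08)
s=read_state();r=R.from_rotvec(s["eef_rot"]).as_matrix();print(s["ee_pos"],r)
```

```text
cap T [0.57510482 0.13343851 0.125     ] S [0.57508625 0.13510673 0.125     ]
well T [0.56380072 0.06632631 0.035     ] S [0.56298051 0.06673169 0.035     ]
block [0.5692764 0.0990399 0.035    ] ydir [0.0210265  0.12889068 0.        ]
axle [ 0.50061514 -0.2168686   0.16      ] [-0.04480453 -0.12774963  0.        ] 0.1353787831853677 70.67313771059797
edge 0.21592007078361164 -19.84181795678946
c from edge [ 0.50119686 -0.21642467  0.01      ]
[0.29282992 0.60804354 0.24474662] [[-9.00946018e-01  4.33930995e-01 -4.05948886e-04]
 [ 4.33931183e-01  9.00945701e-01 -7.56242658e-04]
 [ 3.75807748e-05 -8.57487691e-04 -9.99999632e-01]]
```

```bash
cat >> h.py <<'E'
def plan(p,ang=None):
    """tool-axis shift to p (applied after spin so that tool y points at ang deg)"""
    s=read_state();M=R.from_rotvec(s["eef_rot"]).as_matrix();sp=0
    if ang is not None:
        cur=np.degrees(np.arctan2(M[1,1],M[0,1])); sp=-((ang-cur+180)%360-180)
        M=M@R.from_euler("z",sp,degrees=True).as_matrix()
    print("spin %.2f"%sp,"xyz",np.round(M.T@(np.array(p)-s["ee_pos"]),4),"j",np.round(s["joint_positions"],2))
E
python3 - <<'E'
from h import *
import cell
print([n for n in dir(cell) if n[0]!="_"], getattr(cell,"tcp_to_tips",None))
plan([.575,.134,.16],-9.3)
E
```

```text
['Unreachable', 'capture', 'job_done', 'read_state', 'tcp_to_tips'] 0.014
spin 73.58 xyz [-0.4221  0.3551  0.085 ] j [ 1.08  0.12  1.44  0.    1.58 -0.04]
```

Emit:
arm_command --increments '[{"spin":10.5,"grip":1},{"spin":10.5},{"spin":10.5},{"spin":10.5},{"spin":10.5},{"spin":10.5},{"spin":10.5}]' --force 20

```text
validation failed for argument at $.in...
```

Emit:
arm_command --increments '[{"x":-0.03,"y":0.025,"z":0.006},{"x":-0.03,"y":0.025,"z":0.006},{"x":-0.03,"y":0.025,"z":0.006},{"x":-0.03,"y":0.025,"z":0.006},{"x":-0.03,"y":0.025,"z":0.006},{"x":-0.03,"y":0.025,"z":0.006},{"x":-0.03,"y":0.025,"z":0.006},{"x":-0.03,"y":0.025,"z":0.006},{"x":-0.03,"y":0.025,"z":0.006},{"x":-0.03,"y":0.025,"z":0.006},{"x":-0.03,"y":0.025,"z":0.006},{"x":-0.03,"y":0.025,"z":0.006},{"x":-0.03,"y":0.025,"z":0.006},{"x":-0.03,"y":0.03,"z":0.006},{},{}]'

```text
validation failed for argument at $.in...
```

Run:
```python
from h import *
s=read_state();print(s["time"],s["ee_pos"],s["force"],s["grip_width"])
plan([.575,.134,.112],-9.3)
c=capture("wrist");cv2.imwrite("pics/w1.png",c["color"])
for z in(.125,):print(proj(c,[.575,.134,z]),proj(c,[.5636,.0653,.035]))
```

```text
0.15 [0.29282992 0.60804354 0.24474662] [-0.53296335  0.16896291  0.60156577] 0.9987378695182499
spin 73.58 xyz [-0.4221  0.3551  0.133 ] j [ 1.08  0.12  1.44  0.    1.58 -0.04]
[ 54.86567652 578.5851963 ] [ 58.10866894 500.9691439 ]
```

View pics/w1.png

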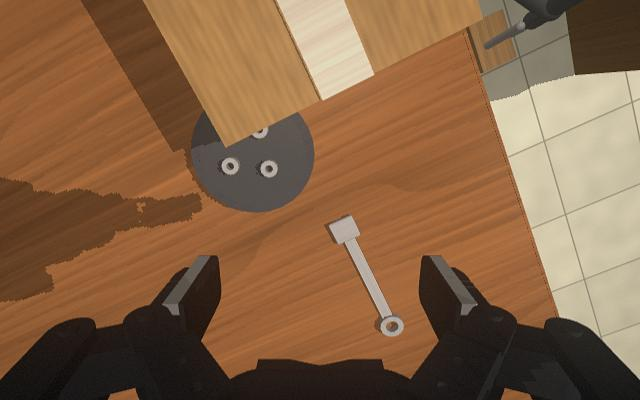

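The moves were refused, probably because every row needs all its fields. The wrist view shows only a spanner (365,275), a box and a round plate, which are clutter.

Emit:
arm_command --increments '[{"grip":1,"x":0,"y":0,"z":0,"spin":10.5},{"grip":1,"x":0,"y":0,"z":0,"spin":10.5},{"grip":1,"x":0,"y":0,"z":0,"spin":10.5},{"grip":1,"x":0,"y":0,"z":0,"spin":10.5},{"grip":1,"x":0,"y":0,"z":0,"spin":10.5},{"grip":1,"x":0,"y":0,"z":0,"spin":10.5},{"grip":1,"x":0,"y":0,"z":0,"spin":10.5}]' --force 20

```text
time: 1.08
ee_pos: [0.2929, 0.6081, 0.2451]
eef_rot: [2.399, 2.029, -0.001]
force: [0.5, 0.3, -0.4]
grip_width: 0.995
gripper_force: 0.0
```

Emit:
arm_command --increments '[{"grip":1,"x":-0.03,"y":0.025,"z":0.006,"spin":0},{"grip":1,"x":-0.03,"y":0.025,"z":0.006,"spin":0},{"grip":1,"x":-0.03,"y":0.025,"z":0.006,"spin":0},{"grip":1,"x":-0.03,"y":0.025,"z":0.006,"spin":0},{"grip":1,"x":-0.03,"y":0.025,"z":0.006,"spin":0},{"grip":1,"x":-0.03,"y":0.025,"z":0.006,"spin":0},{"grip":1,"x":-0.03,"y":0.025,"z":0.006,"spin":0},{"grip":1,"x":-0.03,"y":0.025,"z":0.006,"spin":0},{"grip":1,"x":-0.03,"y":0.025,"z":0.006,"spin":0},{"grip":1,"x":-0.03,"y":0.025,"z":0.006,"spin":0},{"grip":1,"x":-0.03,"y":0.025,"z":0.006,"spin":0},{"grip":1,"x":-0.03,"y":0.025,"z":0.006,"spin":0},{"grip":1,"x":-0.03,"y":0.025,"z":0.006,"spin":0},{"grip":1,"x":-0.03,"y":0.03,"z":0.006,"spin":0},{"grip":1,"x":0,"y":0,"z":0,"spin":0}]'

```text
time: 2.95
ee_pos: [0.5768, 0.1347, 0.1604]
eef_rot: [-2.395, -2.032, 0.002]
force: [0.1, 0.4, -0.5]
grip_width: 0.999
gripper_force: 0.0
```

Run:
```python
from h import *
s=read_state();print(s["time"],s["ee_pos"],s["force"],s["grip_width"])
plan([.575,.134,.112],-9.3)
c=capture("wrist");cv2.imwrite("pics/w1.png",c["color"])
print(proj(c,[.575,.134,.125]),proj(c,[.5636,.0653,.035]))
```

```text
2.95 [0.57679393 0.13469286 0.16041806] [ 0.071216    0.42998191 -0.54254056] 0.9985707080513602
spin -0.07 xyz [-0.0009 -0.0016  0.0484] j [ 0.19 -0.03  1.73 -0.    1.44  0.35]
[317.16914048 242.79174908] [318.08319787 274.29872291]
```

View pics/w1.png

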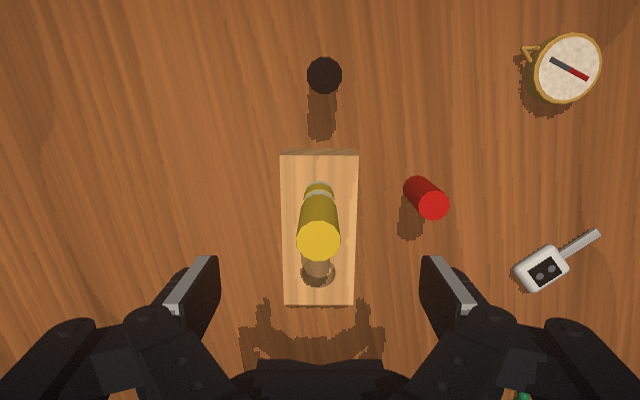

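The wrist view shows the cap top at (318,241) and the well at about (318,274). Both match the estimate, so I'll grasp.

Emit:
arm_command --increments '[{"grip":1,"x":-0.001,"y":-0.0015,"z":0.016,"spin":0},{"grip":1,"x":0,"y":0,"z":0.016,"spin":0},{"grip":1,"x":0,"y":0,"z":0.0165,"spin":0},{"grip":1,"x":0,"y":0,"z":0,"spin":0},{"grip":-1,"x":0,"y":0,"z":0,"spin":0},{"grip":-1,"x":0,"y":0,"z":0,"spin":0},{"grip":-1,"x":0,"y":0,"z":0,"spin":0},{"grip":-1,"x":0,"y":0,"z":0,"spin":0},{"grip":-1,"x":0,"y":0,"z":0,"spin":0},{"grip":-1,"x":0,"y":0,"z":0,"spin":0},{"grip":-1,"x":0,"y":0,"z":0,"spin":0},{"grip":-1,"x":0,"y":0,"z":0,"spin":0},{"grip":-1,"x":0,"y":0,"z":-0.015,"spin":0},{"grip":-1,"x":0,"y":0,"z":-0.015,"spin":0},{"grip":-1,"x":0,"y":0,"z":-0.015,"spin":0},{"grip":-1,"x":0,"y":0,"z":0,"spin":0}]'

```text
time: 5.0
ee_pos: [0.575, 0.1361, 0.1596]
eef_rot: [2.392, 2.035, 0.003]
force: [-0.3, -0.1, -0.3]
grip_width: 0.273
gripper_force: 21.2
```

Run:
```python
from h import *
s=read_state();print(s["time"],s["ee_pos"],s["force"],s["grip_width"],s["gripper_force"])
plan([.5636,.0653,.08],-9.3)
c=capture("wrist")["color"]; d=capture("side")["color"][230:360,270:410]
cv2.imwrite("pics/w2.png",np.hstack([c[100:360,180:480],cv2.resize(d,(280,260))]))
```

```text
5.0 [0.57496925 0.13608715 0.15962197] [-0.30515628 -0.10565252 -0.29604933] 0.27345823266914293 21.188826877623796
spin 0.09 xyz [-0.0718  0.      0.0796] j [ 0.19 -0.03  1.73 -0.    1.44  0.35]
```

View pics/w2.png

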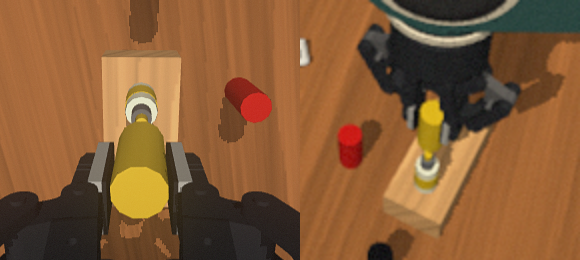

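Emit:
arm_command --increments '[{"grip":-1,"x":-0.0175,"y":0,"z":0,"spin":0},{"grip":-1,"x":-0.0175,"y":0,"z":0,"spin":0},{"grip":-1,"x":-0.0175,"y":0,"z":0,"spin":0},{"grip":-1,"x":-0.017,"y":0,"z":0,"spin":0},{"grip":-1,"x":0,"y":0,"z":0.025,"spin":0},{"grip":-1,"x":0,"y":0,"z":0.025,"spin":0},{"grip":-1,"x":0,"y":0,"z":0.02,"spin":0},{"grip":-1,"x":0,"y":0,"z":0,"spin":0},{"grip":-1,"x":0,"y":0,"z":0,"spin":0}]'

```text
time: 6.22
ee_pos: [0.5637, 0.0673, 0.0887]
eef_rot: [2.392, 2.036, 0.001]
force: [-0.4, 0.9, 0.4]
grip_width: 0.278
gripper_force: 21.2
```

Run:
```python
from h import *
s=read_state();print(s["time"],s["ee_pos"],s["force"],s["grip_width"],s["gripper_force"])
c=capture("wrist");d=capture("side")
im=np.hstack([cv2.resize(c["color"][100:340,200:440],(480,480)),cv2.resize(d["color"][250:340,310:370],(320,480))])
cv2.imwrite("pics/w3.png",im)
```

```text
6.225 [0.56366641 0.06731143 0.08871945] [-0.41325484  0.89367768  0.41157188] 0.2781934329437771 21.187602281570435
```

View pics/w3.png

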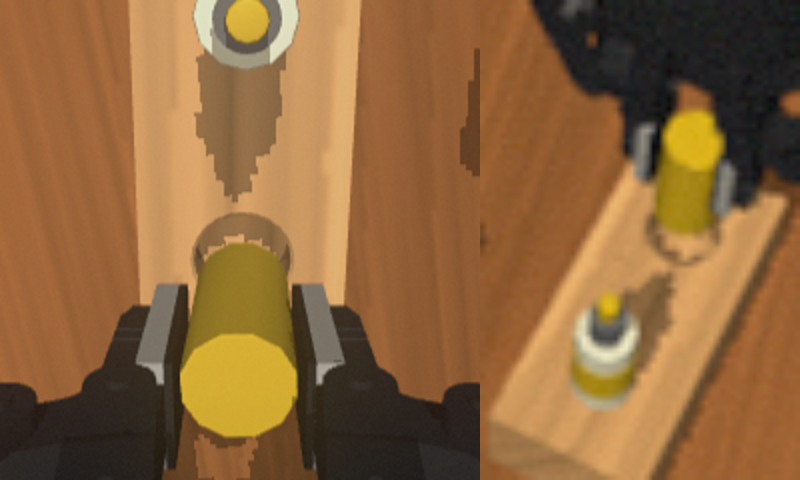

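The cap is lined up over the well in both views, so I'll lower it.

Emit:
arm_command --increments '[{"grip":-1,"x":0,"y":0,"z":0.008,"spin":0},{"grip":-1,"x":0,"y":0,"z":0.008,"spin":0},{"grip":-1,"x":0,"y":0,"z":0.008,"spin":0},{"grip":-1,"x":0,"y":0,"z":0.006,"spin":0},{"grip":-1,"x":0,"y":0,"z":0,"spin":0},{"grip":-1,"x":0,"y":0,"z":0,"spin":0}]'

```text
time: 7.08
ee_pos: [0.5634, 0.0674, 0.058]
eef_rot: [2.393, 2.036, 0.0]
force: [0.2, 0.4, -0.3]
grip_width: 0.28
gripper_force: 21.2
```

No contact force, so it went in freely. I'll go down another 1 mm, release and rise.

Emit:
arm_command --increments '[{"grip":-1,"x":0,"y":0,"z":0.001,"spin":0},{"grip":-0.2,"x":0,"y":0,"z":0,"spin":0},{"grip":-0.2,"x":0,"y":0,"z":0,"spin":0},{"grip":-0.2,"x":0,"y":0,"z":0,"spin":0},{"grip":0.2,"x":0,"y":0,"z":0,"spin":0},{"grip":0.5,"x":0,"y":0,"z":0,"spin":0},{"grip":0.5,"x":0,"y":0,"z":0,"spin":0},{"grip":0.5,"x":0,"y":0,"z":-0.03,"spin":0},{"grip":0.5,"x":0,"y":0,"z":-0.05,"spin":0},{"grip":1,"x":0,"y":0,"z":-0.06,"spin":0},{"grip":1,"x":0,"y":0,"z":-0.06,"spin":0},{"grip":1,"x":0,"y":0,"z":-0.06,"spin":0},{"grip":1,"x":0,"y":0,"z":0,"spin":0}]'

```text
time: 8.7
ee_pos: [0.5641, 0.0675, 0.3223]
eef_rot: [2.389, 2.033, 0.01]
force: [0.0, -0.0, -1.2]
grip_width: 1.003
gripper_force: 0.0
```

Run:
```python
from h import *
s=read_state();print(s["time"],s["ee_pos"],s["force"],s["grip_width"])
plan([.501,-.2167,.34],70.4); plan([.501,-.2167,.34],-109.6)
c=capture("wrist");d=capture("side")
print(proj(c,[.5636,.0653,.067]),proj(d,[.5636,.0653,.067]))
u,v=proj(c,[.5636,.0653,.067]).astype(int);v=min(v,320)
im=np.hstack([cv2.resize(c["color"][v-80:v+80,u-80:u+80],(480,480)),cv2.resize(d["color"][250:340,310:370],(320,480))])
cv2.imwrite("pics/w4.png",im);print(u,v)
```

```text
8.7 [0.56410353 0.06745532 0.32234402] [ 0.03112437 -0.01262572 -1.16617532] 1.002607148241639
spin -79.61 xyz [-0.036  -0.2888 -0.0183] j [ 0.07 -0.13  1.56 -0.    1.7   0.23]
spin 100.39 xyz [ 0.036   0.2888 -0.0183] j [ 0.07 -0.13  1.56 -0.    1.7   0.23]
[318.1347216 164.1624019] [349.21600014 284.62152294]
318 164
```

View pics/w4.png

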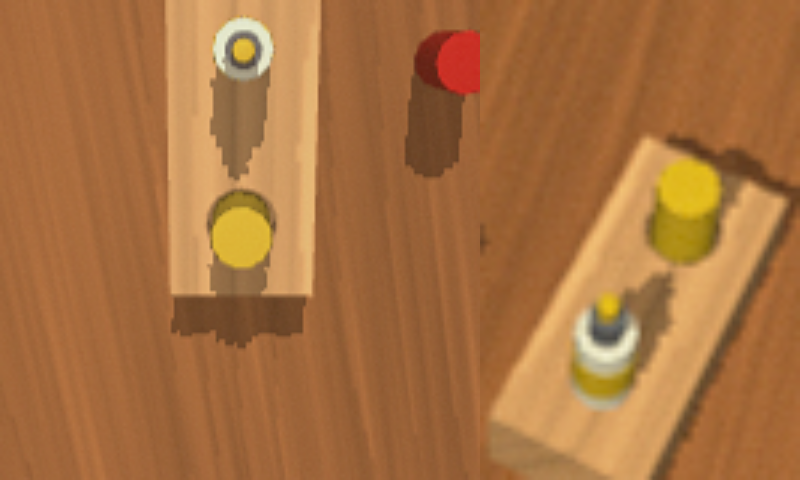

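The cap stands in the well and has been let go. Next, the wheel.

Emit:
arm_command --increments '[{"grip":1,"x":0,"y":0,"z":-0.01,"spin":-9.95},{"grip":1,"x":0,"y":0,"z":-0.01,"spin":-9.95},{"grip":1,"x":0,"y":0,"z":0,"spin":-9.95},{"grip":1,"x":0,"y":0,"z":0,"spin":-9.95},{"grip":1,"x":0,"y":0,"z":0,"spin":-9.95},{"grip":1,"x":0,"y":0,"z":0,"spin":-9.95},{"grip":1,"x":0,"y":0,"z":0,"spin":-9.95},{"grip":1,"x":0,"y":0,"z":0,"spin":-9.95}]'

```text
time: 9.8
ee_pos: [0.563, 0.0674, 0.335]
eef_rot: [-0.526, -3.095, 0.001]
force: [-0.3, -0.9, -0.7]
grip_width: 0.997
gripper_force: 0.0
```

Emit:
arm_command --increments '[{"grip":1,"x":-0.0036,"y":-0.029,"z":0,"spin":0},{"grip":1,"x":-0.0036,"y":-0.029,"z":0,"spin":0},{"grip":1,"x":-0.0036,"y":-0.029,"z":0,"spin":0},{"grip":1,"x":-0.0036,"y":-0.029,"z":0,"spin":0},{"grip":1,"x":-0.0036,"y":-0.029,"z":0,"spin":0},{"grip":1,"x":-0.0036,"y":-0.029,"z":0,"spin":0},{"grip":1,"x":-0.0036,"y":-0.029,"z":0,"spin":0},{"grip":1,"x":-0.0036,"y":-0.029,"z":0,"spin":0},{"grip":1,"x":-0.0036,"y":-0.029,"z":0,"spin":0},{"grip":1,"x":-0.0036,"y":-0.0285,"z":0,"spin":0},{"grip":1,"x":0,"y":0,"z":0,"spin":0},{"grip":1,"x":0,"y":0,"z":0,"spin":0}]'

```text
time: 11.3
ee_pos: [0.5, -0.217, 0.3358]
eef_rot: [-0.535, -3.094, -0.001]
force: [-1.2, -0.2, -0.7]
grip_width: 0.999
gripper_force: 0.0
```

Run:
```python
from h import *
s=read_state();print(s["time"],s["ee_pos"],s["force"],s["ft_torque"])
plan([.501,-.2167,.26],70.4)
c=capture("wrist")
print(proj(c,[.501,-.2167,.287]))
cv2.imwrite("pics/w5.png",c["color"])
```

```text
11.3 [ 0.49997107 -0.21696823  0.33579056] [-1.23328064 -0.24399609 -0.68885512] [-0.01896288  0.00422707  0.04020955]
spin -0.02 xyz [-0.001   0.0006  0.0758] j [-0.46 -0.18  1.58  0.    1.74 -1.68]
[320.4347379  233.30107624]
```

View pics/w5.png

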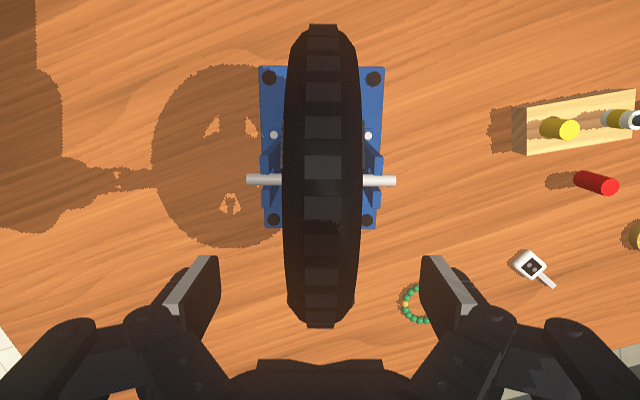

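The tyre is centred between the fingers (column ~322). I'll descend and grip.

Emit:
arm_command --increments '[{"grip":1,"x":-0.001,"y":0.0005,"z":0.02,"spin":0},{"grip":1,"x":0,"y":0,"z":0.02,"spin":0},{"grip":1,"x":0,"y":0,"z":0.02,"spin":0},{"grip":1,"x":0,"y":0,"z":0.016,"spin":0},{"grip":1,"x":0,"y":0,"z":0,"spin":0},{"grip":-1,"x":0,"y":0,"z":0,"spin":0},{"grip":-1,"x":0,"y":0,"z":0,"spin":0},{"grip":-1,"x":0,"y":0,"z":0,"spin":0},{"grip":-1,"x":0,"y":0,"z":0,"spin":0},{"grip":-1,"x":0,"y":0,"z":0,"spin":0},{"grip":-1,"x":0,"y":0,"z":0,"spin":0}]' --force 30

```text
time: 12.72
ee_pos: [0.5018, -0.2165, 0.262]
eef_rot: [0.534, 3.094, 0.002]
force: [3.7, 9.1, 4.4]
grip_width: 0.579
gripper_force: 32.8
```

```bash
cat > feel.py <<'E'
from h import *
s=read_state();a=np.radians(-19.6);ex=np.array([np.cos(a),np.sin(a),0]);ey=np.array([-np.sin(a),np.cos(a),0])
d=s["ee_pos"]+[0,0,.005]-[.501,-.2167,.16];x,z=d@ex,d[2];th=np.arctan2(x,z);f=s["force"]
print("t %.2f th %.1f r %.4f lat %.4f Ft %.2f Fr %.2f Fy %.2f My %.3f w %.2f g %.1f"%(s["time"],np.degrees(th),np.hypot(x,z),d@ey,f@ex*np.cos(th)-f[2]*np.sin(th),f@ex*np.sin(th)+f[2]*np.cos(th),f@ey,s["ft_torque"]@ey,s["grip_width"],s["gripper_force"]))
E
python3 feel.py
```

```text
t 12.72 th 0.4 r 0.1070 lat 0.0005 Ft 0.34 Fr 4.37 Fy 9.84 My -0.057 w 0.58 g 32.8
```

Emit:
arm_command --increments '[{"grip":-1,"x":-0.0036,"y":0.0005,"z":0,"spin":0},{"grip":-1,"x":-0.0036,"y":0,"z":0.0003,"spin":0},{"grip":-1,"x":-0.0036,"y":0,"z":0.0003,"spin":0},{"grip":-1,"x":-0.0037,"y":0,"z":0.0005,"spin":0},{"grip":-1,"x":-0.0037,"y":0,"z":0.0005,"spin":0}]'

```text
time: 13.35
ee_pos: [0.5187, -0.2226, 0.2602]
eef_rot: [0.535, 3.095, 0.001]
force: [0.4, 3.8, 4.4]
grip_width: 0.577
gripper_force: 33.1
```

```bash
python3 feel.py
```

```text
t 13.35 th 10.1 r 0.1068 lat 0.0004 Ft -1.68 Fr 4.17 Fy 3.66 My 0.644 w 0.58 g 33.1
```

Emit:
arm_command --increments '[{"grip":-1,"x":-0.0036,"y":0,"z":0.0007,"spin":0},{"grip":-1,"x":-0.0036,"y":0,"z":0.0008,"spin":0},{"grip":-1,"x":-0.0035,"y":0,"z":0.001,"spin":0},{"grip":-1,"x":-0.0035,"y":0,"z":0.001,"spin":0},{"grip":-1,"x":-0.0035,"y":0,"z":0.0012,"spin":0}]'

```text
time: 13.98
ee_pos: [0.5354, -0.2287, 0.2554]
eef_rot: [0.535, 3.095, 0.0]
force: [-0.3, 4.2, 5.1]
grip_width: 0.575
gripper_force: 33.7
```

```bash
python3 feel.py
```

```text
t 13.97 th 20.0 r 0.1068 lat 0.0003 Ft -3.33 Fr 4.17 Fy 3.89 My 0.658 w 0.57 g 33.7
```

Emit:
arm_command --increments '[{"grip":-1,"x":-0.0034,"y":0,"z":0.0013,"spin":0},{"grip":-1,"x":-0.0034,"y":0,"z":0.0014,"spin":0},{"grip":-1,"x":-0.0033,"y":0,"z":0.0015,"spin":0},{"grip":-1,"x":-0.0033,"y":0,"z":0.0017,"spin":0},{"grip":-1,"x":-0.0032,"y":0,"z":0.0018,"spin":0}]'

```text
time: 14.6
ee_pos: [0.5511, -0.2344, 0.2478]
eef_rot: [0.535, 3.094, -0.0]
force: [0.4, 2.3, 6.4]
grip_width: 0.578
gripper_force: 34.3
```

```bash
python3 feel.py
```

```text
t 14.60 th 29.8 r 0.1070 lat 0.0001 Ft -3.53 Fr 5.39 Fy 2.33 My 0.534 w 0.58 g 34.3
```

Emit:
arm_command --increments '[{"grip":-1,"x":-0.0031,"y":0,"z":0.0019,"spin":0},{"grip":-1,"x":-0.0031,"y":0,"z":0.002,"spin":0},{"grip":-1,"x":-0.003,"y":0,"z":0.0021,"spin":0},{"grip":-1,"x":-0.0029,"y":0,"z":0.0022,"spin":0},{"grip":-1,"x":-0.0029,"y":0,"z":0.0023,"spin":0}]'

```text
time: 15.22
ee_pos: [0.5654, -0.2397, 0.2375]
eef_rot: [0.535, 3.094, -0.001]
force: [-0.5, 2.1, 7.6]
grip_width: 0.58
gripper_force: 35.4
```

```bash
python3 feel.py
```

```text
t 15.22 th 39.6 r 0.1071 lat -0.0000 Ft -5.77 Fr 5.08 Fy 1.79 My 0.457 w 0.58 g 35.4
```

Emit:
arm_command --increments '[{"grip":-1,"x":0.0029,"y":0,"z":-0.0023,"spin":0},{"grip":-1,"x":0.0029,"y":0,"z":-0.0022,"spin":0},{"grip":-1,"x":0.003,"y":0,"z":-0.0021,"spin":0},{"grip":-1,"x":0.0031,"y":0,"z":-0.002,"spin":0},{"grip":-1,"x":0.0031,"y":0,"z":-0.0019,"spin":0}]'

```text
time: 15.85
ee_pos: [0.5515, -0.2346, 0.2469]
eef_rot: [0.535, 3.094, -0.0]
force: [7.9, 1.0, -4.6]
grip_width: 0.578
gripper_force: 34.2
```

```bash
python3 feel.py
```

```text
t 15.85 th 30.3 r 0.1063 lat 0.0001 Ft 8.44 Fr -0.39 Fy 3.55 My -1.294 w 0.58 g 34.2
```

Emit:
arm_command --increments '[{"grip":-1,"x":0.0032,"y":0,"z":-0.0018,"spin":0},{"grip":-1,"x":0.0033,"y":0,"z":-0.0017,"spin":0},{"grip":-1,"x":0.0033,"y":0,"z":-0.0015,"spin":0},{"grip":-1,"x":0.0034,"y":0,"z":-0.0014,"spin":0},{"grip":-1,"x":0.0034,"y":0,"z":-0.0013,"spin":0}]'

```text
time: 16.48
ee_pos: [0.5358, -0.2289, 0.2543]
eef_rot: [0.535, 3.094, 0.0]
force: [8.0, 0.8, -4.6]
grip_width: 0.58
gripper_force: 33.8
```

```bash
python3 feel.py
```

```text
t 16.48 th 20.4 r 0.1059 lat 0.0002 Ft 8.38 Fr -1.77 Fy 3.47 My -1.395 w 0.58 g 33.8
```

Emit:
arm_command --increments '[{"grip":-1,"x":0.0035,"y":0,"z":-0.0012,"spin":0},{"grip":-1,"x":0.0035,"y":0,"z":-0.001,"spin":0},{"grip":-1,"x":0.0035,"y":0,"z":-0.001,"spin":0},{"grip":-1,"x":0.0036,"y":0,"z":-0.0008,"spin":0},{"grip":-1,"x":0.0036,"y":0,"z":-0.0007,"spin":0}]'

```text
time: 17.1
ee_pos: [0.5193, -0.2228, 0.259]
eef_rot: [0.534, 3.094, 0.001]
force: [10.5, 2.8, -4.4]
grip_width: 0.577
gripper_force: 33.6
```

```bash
python3 feel.py
```

```text
t 17.10 th 10.5 r 0.1058 lat 0.0004 Ft 9.65 Fr -2.73 Fy 6.14 My -1.583 w 0.58 g 33.6
```

Emit:
arm_command --increments '[{"grip":-1,"x":0.0037,"y":0,"z":-0.0005,"spin":0},{"grip":-1,"x":0.0037,"y":0,"z":-0.0005,"spin":0},{"grip":-1,"x":0.0036,"y":0,"z":-0.0003,"spin":0},{"grip":-1,"x":0.0036,"y":0,"z":-0.0003,"spin":0},{"grip":-1,"x":0.0036,"y":0,"z":0,"spin":0}]'

```text
time: 17.73
ee_pos: [0.5023, -0.2166, 0.2609]
eef_rot: [0.534, 3.093, 0.001]
force: [12.9, 2.7, -4.4]
grip_width: 0.574
gripper_force: 33.5
```

```bash
python3 feel.py
```

```text
t 17.73 th 0.6 r 0.1059 lat 0.0005 Ft 11.27 Fr -4.28 Fy 6.82 My -2.064 w 0.57 g 33.5
```

Emit:
arm_command --increments '[{"grip":-1,"x":0.0036,"y":0,"z":0,"spin":0},{"grip":-1,"x":0.0036,"y":0,"z":0.0003,"spin":0},{"grip":-1,"x":0.0036,"y":0,"z":0.0003,"spin":0},{"grip":-1,"x":0.0037,"y":0,"z":0.0005,"spin":0},{"grip":-1,"x":0.0037,"y":0,"z":0.0005,"spin":0}]'

```text
time: 18.35
ee_pos: [0.4853, -0.2104, 0.2598]
eef_rot: [0.534, 3.092, 0.001]
force: [10.3, 4.8, 0.2]
grip_width: 0.575
gripper_force: 33.7
```

```bash
python3 feel.py
```

```text
t 18.35 th -9.1 r 0.1062 lat 0.0007 Ft 8.05 Fr -1.10 Fy 7.99 My -1.682 w 0.58 g 33.7
```

Emit:
arm_command --increments '[{"grip":-1,"x":0.0036,"y":0,"z":0.0007,"spin":0},{"grip":-1,"x":0.0036,"y":0,"z":0.0008,"spin":0},{"grip":-1,"x":0.0035,"y":0,"z":0.001,"spin":0},{"grip":-1,"x":0.0035,"y":0,"z":0.001,"spin":0},{"grip":-1,"x":0.0035,"y":0,"z":0.0012,"spin":0}]'

```text
time: 18.98
ee_pos: [0.4688, -0.2044, 0.2558]
eef_rot: [0.533, 3.091, 0.001]
force: [10.2, 6.3, 4.7]
grip_width: 0.577
gripper_force: 34.1
```

```bash
python3 feel.py
```

```text
t 18.98 th -18.9 r 0.1065 lat 0.0008 Ft 8.57 Fr 2.01 Fy 9.39 My -1.578 w 0.58 g 34.1
```

Emit:
arm_command --increments '[{"grip":-1,"x":0.0034,"y":0,"z":0.0013,"spin":0},{"grip":-1,"x":0.0034,"y":0,"z":0.0014,"spin":0},{"grip":-1,"x":0.0033,"y":0,"z":0.0015,"spin":0},{"grip":-1,"x":0.0033,"y":0,"z":0.0017,"spin":0},{"grip":-1,"x":0.0032,"y":0,"z":0.0018,"spin":0}]'

```text
time: 19.6
ee_pos: [0.4532, -0.1987, 0.2487]
eef_rot: [0.533, 3.091, 0.002]
force: [8.7, 9.4, 9.5]
grip_width: 0.582
gripper_force: 34.9
```

```bash
python3 feel.py
```

```text
t 19.60 th -28.6 r 0.1067 lat 0.0009 Ft 8.99 Fr 5.93 Fy 11.82 My -1.326 w 0.58 g 34.9
```

Emit:
arm_command --increments '[{"grip":-1,"x":0.0031,"y":0,"z":0.0019,"spin":0},{"grip":-1,"x":0.0031,"y":0,"z":0.002,"spin":0},{"grip":-1,"x":0.003,"y":0,"z":0.0021,"spin":0},{"grip":-1,"x":0.0029,"y":0,"z":0.0022,"spin":0},{"grip":-1,"x":0.0029,"y":0,"z":0.0023,"spin":0}]'

```text
time: 20.23
ee_pos: [0.439, -0.1935, 0.2386]
eef_rot: [0.533, 3.091, 0.002]
force: [5.1, 11.6, 13.3]
grip_width: 0.576
gripper_force: 36.2
```

```bash
python3 feel.py
```

```text
t 20.23 th -38.4 r 0.1066 lat 0.0010 Ft 8.98 Fr 9.80 Fy 12.63 My -0.600 w 0.58 g 36.2
```

```bash
cat > fit.py <<'E'
import numpy as np
from scipy.optimize import least_squares
# dir, th, r, Ft, Fr, My
D=np.array([[1,10.1,.1068,-1.68,4.17,.644],[1,20,.1068,-3.33,4.17,.658],[1,29.8,.107,-3.53,5.39,.534],[1,39.6,.1071,-5.77,5.08,.457],
[-1,30.3,.1063,8.44,-.39,-1.294],[-1,20.4,.1059,8.38,-1.77,-1.395],[-1,10.5,.1058,9.65,-2.73,-1.583],[-1,.6,.1059,11.27,-4.28,-2.064],
[-1,-9.1,.1062,8.05,-1.1,-1.682],[-1,-18.9,.1065,8.57,2.01,-1.578],[-1,-28.6,.1067,8.99,5.93,-1.326],[-1,-38.4,.1066,8.98,9.8,-.6]])
def go(D,bias=True):
    d,th,r,Ft,Fr,My=D.T;t=np.radians(th);Fx=Ft*np.cos(t)+Fr*np.sin(t)
    def f(p):
        h,al,A,b,mb,bx=p
        return np.r_[(My-mb+h*Fx+r*Ft+.38*d-A*np.sin(al+t))/.06,(A-.31)/.02,(h-.18)/.1,mb/.03]
    for a0 in np.radians([-120,-30,60,150]):
        q=least_squares(f,[.18,a0,.31,0,0,0]);h,al,A,b,mb,bx=q.x
        print("h %.3f alpha %.1f A %.3f mb %.3f cost %.2f"%(h,np.degrees(al)%360,A,mb,q.cost),np.round(q.fun[:len(D)]*.06,2))
go(D)
E
python3 fit.py
```

```text
h 0.158 alpha 60.4 A 0.330 mb 0.019 cost 56.79 [ 0.37  0.07  0.13 -0.32 -0.   -0.09  0.15  0.22 -0.2  -0.1  -0.14 -0.02]
h 0.158 alpha 60.4 A 0.330 mb 0.019 cost 56.79 [ 0.37  0.07  0.13 -0.32 -0.   -0.09  0.15  0.22 -0.2  -0.1  -0.14 -0.02]
h 0.158 alpha 60.4 A 0.330 mb 0.019 cost 56.79 [ 0.37  0.07  0.13 -0.32 -0.   -0.09  0.15  0.22 -0.2  -0.1  -0.14 -0.02]
h 0.158 alpha 60.4 A 0.330 mb 0.019 cost 56.79 [ 0.37  0.07  0.13 -0.32 -0.   -0.09  0.15  0.22 -0.2  -0.1  -0.14 -0.02]
```

Emit:
arm_command --increments '[{"grip":-1,"x":-0.0029,"y":0.0004,"z":-0.0023,"spin":0},{"grip":-1,"x":-0.0029,"y":0,"z":-0.0022,"spin":0},{"grip":-1,"x":-0.003,"y":0,"z":-0.0021,"spin":0},{"grip":-1,"x":-0.0031,"y":0,"z":-0.002,"spin":0},{"grip":-1,"x":-0.0031,"y":0,"z":-0.0019,"spin":0}]' --force 20

```text
time: 20.85
ee_pos: [0.452, -0.1982, 0.247]
eef_rot: [-0.535, -3.095, -0.002]
force: [-2.7, 8.4, -0.2]
grip_width: 0.579
gripper_force: 35.0
```

```bash
python3 feel.py
```

```text
t 20.85 th -29.7 r 0.1059 lat 0.0010 Ft -4.75 Fr 2.53 Fy 7.01 My 1.133 w 0.58 g 35.0
```

Emit:
arm_command --increments '[{"grip":-1,"x":-0.0032,"y":0,"z":-0.0018,"spin":0},{"grip":-1,"x":-0.0033,"y":0,"z":-0.0017,"spin":0},{"grip":-1,"x":-0.0033,"y":0,"z":-0.0015,"spin":0},{"grip":-1,"x":-0.0034,"y":0,"z":-0.0014,"spin":0},{"grip":-1,"x":-0.0034,"y":0,"z":-0.0013,"spin":0}]'

```text
time: 21.48
ee_pos: [0.4676, -0.2039, 0.2543]
eef_rot: [-0.535, -3.095, -0.002]
force: [-1.1, 6.4, -2.8]
grip_width: 0.58
gripper_force: 34.5
```

```bash
python3 feel.py
```

```text
t 21.48 th -19.8 r 0.1056 lat 0.0009 Ft -3.91 Fr -1.54 Fy 5.68 My 0.692 w 0.58 g 34.5
```

Emit:
arm_command --increments '[{"grip":-1,"x":-0.0035,"y":0,"z":-0.0012,"spin":0},{"grip":-1,"x":-0.0035,"y":0,"z":-0.001,"spin":0},{"grip":-1,"x":-0.0035,"y":0,"z":-0.001,"spin":0},{"grip":-1,"x":-0.0036,"y":0,"z":-0.0008,"spin":0},{"grip":-1,"x":-0.0036,"y":0,"z":-0.0007,"spin":0}]'

```text
time: 22.1
ee_pos: [0.4842, -0.2099, 0.259]
eef_rot: [-0.535, -3.095, -0.002]
force: [-1.2, 5.1, -2.3]
grip_width: 0.583
gripper_force: 34.4
```

```bash
python3 feel.py
```

```text
t 22.10 th -9.9 r 0.1055 lat 0.0007 Ft -3.19 Fr -1.77 Fy 4.44 My 0.792 w 0.58 g 34.4
```

Emit:
arm_command --increments '[{"grip":-1,"x":-0.0037,"y":0,"z":-0.0005,"spin":0},{"grip":-1,"x":-0.0037,"y":0,"z":-0.0005,"spin":0},{"grip":-1,"x":-0.0036,"y":0,"z":-0.0003,"spin":0},{"grip":-1,"x":-0.0036,"y":0,"z":-0.0003,"spin":0},{"grip":-1,"x":-0.0036,"y":0,"z":0,"spin":0}]'

```text
time: 22.72
ee_pos: [0.5014, -0.2162, 0.2606]
eef_rot: [-0.535, -3.095, -0.001]
force: [-1.6, 3.8, -1.2]
grip_width: 0.581
gripper_force: 34.3
```

```bash
python3 feel.py
```

```text
t 22.73 th 0.1 r 0.1056 lat 0.0006 Ft -2.72 Fr -1.21 Fy 3.03 My 0.925 w 0.58 g 34.3
```

Emit:
arm_command --increments '[{"grip":-1,"x":-0.0036,"y":0,"z":0,"spin":0},{"grip":-1,"x":-0.0036,"y":0,"z":0.0003,"spin":0},{"grip":-1,"x":-0.0036,"y":0,"z":0.0003,"spin":0},{"grip":-1,"x":-0.0037,"y":0,"z":0.0005,"spin":0},{"grip":-1,"x":-0.0037,"y":0,"z":0.0005,"spin":0}]'

```text
time: 23.35
ee_pos: [0.5187, -0.2226, 0.2593]
eef_rot: [-0.535, -3.095, -0.0]
force: [-2.5, 4.8, 0.4]
grip_width: 0.578
gripper_force: 34.3
```

```bash
python3 feel.py
```

```text
t 23.35 th 10.1 r 0.1059 lat 0.0004 Ft -3.93 Fr -0.30 Fy 3.65 My 0.829 w 0.58 g 34.3
```

Emit:
arm_command --increments '[{"grip":-1,"x":-0.0036,"y":0,"z":0.0007,"spin":0},{"grip":-1,"x":-0.0036,"y":0,"z":0.0008,"spin":0},{"grip":-1,"x":-0.0035,"y":0,"z":0.001,"spin":0},{"grip":-1,"x":-0.0035,"y":0,"z":0.001,"spin":0},{"grip":-1,"x":-0.0035,"y":0,"z":0.0012,"spin":0}]'

```text
time: 23.98
ee_pos: [0.5355, -0.2287, 0.2547]
eef_rot: [0.535, 3.095, -0.001]
force: [-2.4, 1.3, 3.9]
grip_width: 0.575
gripper_force: 34.9
```

```bash
python3 feel.py
```

```text
t 23.98 th 20.1 r 0.1062 lat 0.0003 Ft -3.85 Fr 2.75 Fy 0.43 My 0.611 w 0.58 g 34.9
```

Emit:
arm_command --increments '[{"grip":-1,"x":-0.0034,"y":0,"z":0.0013,"spin":0},{"grip":-1,"x":-0.0034,"y":0,"z":0.0014,"spin":0},{"grip":-1,"x":-0.0033,"y":0,"z":0.0015,"spin":0},{"grip":-1,"x":-0.0033,"y":0,"z":0.0017,"spin":0},{"grip":-1,"x":-0.0032,"y":0,"z":0.0018,"spin":0}]'

```text
time: 24.6
ee_pos: [0.5512, -0.2344, 0.2472]
eef_rot: [0.535, 3.095, -0.001]
force: [-1.8, 0.4, 6.7]
grip_width: 0.578
gripper_force: 35.7
```

```bash
python3 feel.py
```

```text
t 24.60 th 30.0 r 0.1064 lat 0.0001 Ft -4.98 Fr 4.88 Fy -0.24 My 0.715 w 0.58 g 35.7
```

Emit:
arm_command --increments '[{"grip":-1,"x":-0.0031,"y":0,"z":0.0019,"spin":0},{"grip":-1,"x":-0.0031,"y":0,"z":0.002,"spin":0},{"grip":-1,"x":-0.003,"y":0,"z":0.0021,"spin":0},{"grip":-1,"x":-0.0029,"y":0,"z":0.0022,"spin":0},{"grip":-1,"x":-0.0029,"y":0,"z":0.0023,"spin":0}]'

```text
time: 25.22
ee_pos: [0.5654, -0.2396, 0.2369]
eef_rot: [0.535, 3.094, -0.002]
force: [-1.1, -1.1, 7.2]
grip_width: 0.581
gripper_force: 36.7
```

```bash
python3 feel.py
```

```text
t 25.23 th 39.9 r 0.1067 lat 0.0000 Ft -5.13 Fr 5.15 Fy -1.45 My 0.384 w 0.58 g 36.7
```

```bash
cat >> fit.py <<'E'
D=np.vstack([D,[[1,-29.7,.1059,-4.75,2.53,1.133],[1,-19.8,.1056,-3.91,-1.54,.692],[1,-9.9,.1055,-3.19,-1.77,.792],[1,.1,.1056,-2.72,-1.21,.925],[1,10.1,.1059,-3.93,-.3,.829],[1,20.1,.1062,-3.85,2.75,.611],[1,30,.1064,-4.98,4.88,.715],[1,39.9,.1067,-5.13,5.15,.384]]])
print("all");go(D)
d,th,r,Ft,Fr,My=D.T;t=np.radians(th);Fx=Ft*np.cos(t)+Fr*np.sin(t);o=np.ones_like(d)
for nm,y in(("Ft",r*Ft),("My",-My)):
    X=np.c_[np.sin(t),np.cos(t),d];
    if nm=="My": X=np.c_[X,o]
    c,res,_,_=np.linalg.lstsq(X,y,rcond=None);print(nm,c,"alpha",np.degrees(np.arctan2(c[1],c[0])),"A",np.hypot(*c[:2]),"rms",np.sqrt(res/len(d)),np.round(y-X@c,2))
E
python3 fit.py | uniq
```

```text
h 0.158 alpha 60.4 A 0.330 mb 0.019 cost 56.79 [ 0.37  0.07  0.13 -0.32 -0.   -0.09  0.15  0.22 -0.2  -0.1  -0.14 -0.02]
all
h 0.157 alpha 71.0 A 0.322 mb -0.007 cost 83.82 [ 0.39  0.1   0.17 -0.26  0.02 -0.07  0.15  0.21 -0.21 -0.12 -0.17 -0.04
 -0.04 -0.08  0.12  0.29 -0.13 -0.15 -0.04 -0.18]
h 0.157 alpha 71.0 A 0.322 mb -0.007 cost 83.82 [ 0.39  0.1   0.17 -0.26  0.02 -0.07  0.15  0.21 -0.21 -0.12 -0.17 -0.04
 -0.04 -0.08  0.12  0.29 -0.13 -0.15 -0.04 -0.18]
h 0.157 alpha 71.0 A 0.322 mb -0.007 cost 83.82 [ 0.39  0.1   0.17 -0.26  0.02 -0.07  0.15  0.21 -0.21 -0.12 -0.17 -0.04
 -0.04 -0.08  0.12  0.29 -0.13 -0.15 -0.04 -0.18]
h 0.157 alpha 71.0 A 0.322 mb -0.007 cost 83.82 [ 0.39  0.1   0.17 -0.26  0.02 -0.07  0.15  0.21 -0.21 -0.12 -0.17 -0.04
 -0.04 -0.08  0.12  0.29 -0.13 -0.15 -0.04 -0.18]
Ft [-0.05386287  0.30598085 -0.67921703] alpha 99.98368960564423 A 0.3106855165987603 rms [0.09505457] [ 0.21  0.05  0.06 -0.14 -0.02 -0.06  0.05  0.21 -0.13 -0.07 -0.01  0.
 -0.12 -0.04  0.03  0.09 -0.03  0.   -0.09 -0.07]
My [ 0.47363976  1.40741455 -1.121386   -0.94756909] alpha 71.4002768102812 A 1.484974857264477 rms [0.22422621] [-0.04 -0.07  0.08  0.23 -0.33 -0.26 -0.06  0.48  0.19  0.23  0.14 -0.38
 -0.05  0.21 -0.03 -0.26 -0.23 -0.03 -0.1   0.3 ]
```

Emit:
arm_command --increments '[{"grip":1,"x":0,"y":0,"z":0,"spin":0},{"grip":1,"x":0,"y":0,"z":0,"spin":0},{"grip":1,"x":0,"y":0,"z":0,"spin":0},{"grip":1,"x":0,"y":0,"z":0,"spin":0},{"grip":1,"x":0.015,"y":0,"z":-0.0105,"spin":0},{"grip":1,"x":0.0166,"y":0,"z":-0.0077,"spin":0},{"grip":1,"x":0.0177,"y":0,"z":-0.0047,"spin":0},{"grip":1,"x":0.0182,"y":0,"z":-0.0016,"spin":0},{"grip":1,"x":0.0182,"y":0.0005,"z":0.0016,"spin":0},{"grip":1,"x":0.0177,"y":0,"z":0.0047,"spin":0},{"grip":1,"x":0.0166,"y":0,"z":0.0077,"spin":0},{"grip":1,"x":0.015,"y":0,"z":0.0105,"spin":0},{"grip":1,"x":0,"y":0,"z":0,"spin":0},{"grip":-1,"x":0,"y":0,"z":0,"spin":0},{"grip":-1,"x":0,"y":0,"z":0,"spin":0},{"grip":-1,"x":0,"y":0,"z":0,"spin":0},{"grip":-1,"x":0,"y":0,"z":0,"spin":0},{"grip":-1,"x":0,"y":0,"z":0,"spin":0},{"grip":-1,"x":0,"y":0,"z":0,"spin":0}]' --force 20

```text
time: 27.6
ee_pos: [0.4384, -0.1932, 0.2369]
eef_rot: [0.535, 3.095, 0.001]
force: [0.4, 3.8, 5.5]
grip_width: 0.582
gripper_force: 22.6
```

```bash
python3 feel.py; python3 -c "
from h import *
plan([.501-.1055*np.sin(np.radians(40))*.942,-.2167+.1055*np.sin(np.radians(40))*.335,.155+.1055*np.cos(np.radians(40))],70.4)"
```

```text
t 27.60 th -39.2 r 0.1057 lat 0.0012 Ft 2.79 Fr 4.84 Fy 3.72 My 0.059 w 0.58 g 22.6
spin -0.01 xyz [ 0.0009 -0.0012  0.001 ] j [-0.47 -0.32  1.86  0.    1.6  -1.7 ]
```

Emit:
arm_command --increments '[{"grip":-1,"x":-0.0029,"y":0,"z":-0.0023,"spin":0},{"grip":-1,"x":-0.0029,"y":0,"z":-0.0022,"spin":0},{"grip":-1,"x":-0.003,"y":0,"z":-0.0021,"spin":0},{"grip":-1,"x":-0.0031,"y":0,"z":-0.002,"spin":0},{"grip":-1,"x":-0.0031,"y":0,"z":-0.0019,"spin":0}]'

```text
time: 28.22
ee_pos: [0.4522, -0.1982, 0.2463]
eef_rot: [-0.535, -3.095, -0.001]
force: [-0.0, 3.0, -5.9]
grip_width: 0.58
gripper_force: 21.8
```

```bash
python3 feel.py
```

```text
t 28.23 th -29.7 r 0.1052 lat 0.0010 Ft -3.83 Fr -4.63 Fy 2.82 My 0.541 w 0.58 g 21.8
```

Emit:
arm_command --increments '[{"grip":-1,"x":-0.0032,"y":0,"z":-0.0018,"spin":0},{"grip":-1,"x":-0.0033,"y":0,"z":-0.0017,"spin":0},{"grip":-1,"x":-0.0033,"y":0,"z":-0.0015,"spin":0},{"grip":-1,"x":-0.0034,"y":0,"z":-0.0014,"spin":0},{"grip":-1,"x":-0.0034,"y":0,"z":-0.0013,"spin":0}]'

```text
time: 28.85
ee_pos: [0.4679, -0.204, 0.2545]
eef_rot: [-0.535, -3.095, -0.0]
force: [-0.4, 4.2, -8.7]
grip_width: 0.581
gripper_force: 22.3
```

```bash
python3 feel.py
```

```text
t 28.85 th -19.6 r 0.1056 lat 0.0009 Ft -4.62 Fr -7.59 Fy 3.80 My 0.520 w 0.58 g 22.3
```

Emit:
arm_command --increments '[{"grip":-1,"x":-0.0035,"y":0,"z":-0.0012,"spin":0},{"grip":-1,"x":-0.0035,"y":0,"z":-0.001,"spin":0},{"grip":-1,"x":-0.0035,"y":0,"z":-0.001,"spin":0},{"grip":-1,"x":-0.0036,"y":0,"z":-0.0008,"spin":0},{"grip":-1,"x":-0.0036,"y":0,"z":-0.0007,"spin":0}]'

```text
time: 29.48
ee_pos: [0.4846, -0.21, 0.2595]
eef_rot: [0.535, 3.096, -0.001]
force: [-3.5, 3.0, -3.6]
grip_width: 0.578
gripper_force: 22.4
```

```bash
python3 feel.py
```

```text
t 29.48 th -9.6 r 0.1060 lat 0.0008 Ft -4.80 Fr -2.80 Fy 1.66 My 0.824 w 0.58 g 22.4
```

Emit:
arm_command --increments '[{"grip":-1,"x":-0.0037,"y":0,"z":-0.0005,"spin":0},{"grip":-1,"x":-0.0037,"y":0,"z":-0.0005,"spin":0},{"grip":-1,"x":-0.0036,"y":0,"z":-0.0003,"spin":0},{"grip":-1,"x":-0.0036,"y":0,"z":-0.0003,"spin":0},{"grip":-1,"x":-0.0036,"y":0,"z":0,"spin":0}]'

```text
time: 30.1
ee_pos: [0.5017, -0.2163, 0.2611]
eef_rot: [0.535, 3.096, -0.001]
force: [-6.5, 1.1, -1.1]
grip_width: 0.584
gripper_force: 22.4
```

```bash
python3 feel.py
```

```text
t 30.10 th 0.3 r 0.1061 lat 0.0006 Ft -6.52 Fr -1.15 Fy -1.13 My 1.091 w 0.58 g 22.4
```

Emit:
arm_command --increments '[{"grip":-1,"x":-0.0036,"y":0,"z":0,"spin":0},{"grip":-1,"x":-0.0036,"y":0,"z":0.0003,"spin":0},{"grip":-1,"x":-0.0036,"y":0,"z":0.0003,"spin":0},{"grip":-1,"x":-0.0037,"y":0,"z":0.0005,"spin":0},{"grip":-1,"x":-0.0037,"y":0,"z":0.0005,"spin":0}]'

```text
time: 30.72
ee_pos: [0.5188, -0.2225, 0.2597]
eef_rot: [0.536, 3.095, -0.002]
force: [-6.6, -0.5, -0.4]
grip_width: 0.579
gripper_force: 22.4
```

```bash
python3 feel.py
```

```text
t 30.73 th 10.2 r 0.1064 lat 0.0005 Ft -5.93 Fr -1.46 Fy -2.68 My 1.178 w 0.58 g 22.4
```

Emit:
arm_command --increments '[{"grip":-1,"x":-0.0036,"y":0,"z":0.0007,"spin":0},{"grip":-1,"x":-0.0036,"y":0,"z":0.0008,"spin":0},{"grip":-1,"x":-0.0035,"y":0,"z":0.001,"spin":0},{"grip":-1,"x":-0.0035,"y":0,"z":0.001,"spin":0},{"grip":-1,"x":-0.0035,"y":0,"z":0.0012,"spin":0}]'

```text
time: 31.35
ee_pos: [0.5356, -0.2286, 0.2553]
eef_rot: [0.536, 3.095, -0.002]
force: [-7.2, -0.9, 2.9]
grip_width: 0.582
gripper_force: 22.6
```

```bash
python3 feel.py
```

```text
t 31.35 th 20.0 r 0.1068 lat 0.0003 Ft -7.13 Fr 0.53 Fy -3.24 My 1.241 w 0.58 g 22.6
```

Emit:
arm_command --increments '[{"grip":-1,"x":-0.0034,"y":0,"z":0.0013,"spin":0},{"grip":-1,"x":-0.0034,"y":0,"z":0.0014,"spin":0},{"grip":-1,"x":-0.0033,"y":0,"z":0.0015,"spin":0},{"grip":-1,"x":-0.0033,"y":0,"z":0.0017,"spin":0},{"grip":-1,"x":-0.0032,"y":0,"z":0.0018,"spin":0}]'

```text
time: 31.98
ee_pos: [0.5513, -0.2344, 0.248]
eef_rot: [0.536, 3.094, -0.003]
force: [-6.8, -2.2, 5.3]
grip_width: 0.577
gripper_force: 22.8
```

```bash
python3 feel.py
```

```text
t 31.98 th 29.8 r 0.1072 lat 0.0002 Ft -7.61 Fr 1.80 Fy -4.32 My 1.057 w 0.58 g 22.8
```

Emit:
arm_command --increments '[{"grip":-1,"x":-0.0031,"y":0,"z":0.0019,"spin":0},{"grip":-1,"x":-0.0031,"y":0,"z":0.002,"spin":0},{"grip":-1,"x":-0.003,"y":0,"z":0.0021,"spin":0},{"grip":-1,"x":-0.0029,"y":0,"z":0.0022,"spin":0},{"grip":-1,"x":-0.0029,"y":0,"z":0.0023,"spin":0}]'

```text
time: 32.6
ee_pos: [0.5656, -0.2396, 0.238]
eef_rot: [0.536, 3.093, -0.003]
force: [-5.6, -2.9, 7.4]
grip_width: 0.581
gripper_force: 23.2
```

```bash
python3 feel.py
```

```text
t 32.60 th 39.6 r 0.1076 lat 0.0001 Ft -7.99 Fr 2.93 Fy -4.56 My 0.894 w 0.58 g 23.2
```

Emit:
arm_command --increments '[{"grip":-1,"x":0.0029,"y":0,"z":-0.0023,"spin":0},{"grip":-1,"x":0.0029,"y":0,"z":-0.0022,"spin":0},{"grip":-1,"x":0.003,"y":0,"z":-0.0021,"spin":0},{"grip":-1,"x":0.0031,"y":0,"z":-0.002,"spin":0},{"grip":-1,"x":0.0031,"y":0,"z":-0.0019,"spin":0}]'

```text
time: 33.22
ee_pos: [0.5517, -0.2346, 0.2476]
eef_rot: [0.535, 3.093, -0.003]
force: [2.0, -4.5, -2.7]
grip_width: 0.579
gripper_force: 22.3
```

```bash
python3 feel.py
```

```text
t 33.23 th 30.2 r 0.1071 lat 0.0002 Ft 4.28 Fr -0.64 Fy -3.56 My -0.755 w 0.58 g 22.3
```

Emit:
arm_command --increments '[{"grip":-1,"x":0.0032,"y":0,"z":-0.0018,"spin":0},{"grip":-1,"x":0.0033,"y":0,"z":-0.0017,"spin":0},{"grip":-1,"x":0.0033,"y":0,"z":-0.0015,"spin":0},{"grip":-1,"x":0.0034,"y":0,"z":-0.0014,"spin":0},{"grip":-1,"x":0.0034,"y":0,"z":-0.0013,"spin":0}]'

```text
time: 33.85
ee_pos: [0.536, -0.2288, 0.2551]
eef_rot: [0.535, 3.093, -0.003]
force: [2.7, -5.4, -2.0]
grip_width: 0.577
gripper_force: 22.2
```

```bash
python3 feel.py
```

```text
t 33.85 th 20.3 r 0.1068 lat 0.0003 Ft 4.79 Fr -0.37 Fy -4.17 My -0.808 w 0.58 g 22.2
```

Emit:
arm_command --increments '[{"grip":-1,"x":0.0035,"y":0,"z":-0.0012,"spin":0},{"grip":-1,"x":0.0035,"y":0,"z":-0.001,"spin":0},{"grip":-1,"x":0.0035,"y":0,"z":-0.001,"spin":0},{"grip":-1,"x":0.0036,"y":0,"z":-0.0008,"spin":0},{"grip":-1,"x":0.0036,"y":0,"z":-0.0007,"spin":0}]'

```text
time: 34.48
ee_pos: [0.5194, -0.2228, 0.2599]
eef_rot: [0.535, 3.093, -0.002]
force: [3.8, -4.9, -3.2]
grip_width: 0.585
gripper_force: 22.1
```

```bash
python3 feel.py
```

```text
t 34.48 th 10.5 r 0.1066 lat 0.0005 Ft 5.73 Fr -2.16 Fy -3.31 My -0.999 w 0.59 g 22.1
```

Emit:
arm_command --increments '[{"grip":-1,"x":0.0037,"y":0,"z":-0.0005,"spin":0},{"grip":-1,"x":0.0037,"y":0,"z":-0.0005,"spin":0},{"grip":-1,"x":0.0036,"y":0,"z":-0.0003,"spin":0},{"grip":-1,"x":0.0036,"y":0,"z":-0.0003,"spin":0},{"grip":-1,"x":0.0036,"y":0,"z":0,"spin":0}]'

```text
time: 35.1
ee_pos: [0.5024, -0.2166, 0.2617]
eef_rot: [0.535, 3.092, -0.002]
force: [5.4, -2.7, -1.7]
grip_width: 0.582
gripper_force: 22.1
```

```bash
python3 feel.py
```

```text
t 35.10 th 0.7 r 0.1067 lat 0.0006 Ft 5.98 Fr -1.68 Fy -0.75 My -1.111 w 0.58 g 22.1
```

Emit:
arm_command --increments '[{"grip":-1,"x":0.0036,"y":0,"z":0,"spin":0},{"grip":-1,"x":0.0036,"y":0,"z":0.0003,"spin":0},{"grip":-1,"x":0.0036,"y":0,"z":0.0003,"spin":0},{"grip":-1,"x":0.0037,"y":0,"z":0.0005,"spin":0},{"grip":-1,"x":0.0037,"y":0,"z":0.0005,"spin":0}]'

```text
time: 35.72
ee_pos: [0.4854, -0.2104, 0.2604]
eef_rot: [0.534, 3.092, -0.002]
force: [7.0, -2.8, 0.2]
grip_width: 0.58
gripper_force: 22.3
```

```bash
python3 feel.py
```

```text
t 35.73 th -9.0 r 0.1067 lat 0.0008 Ft 7.43 Fr -0.95 Fy -0.28 My -1.308 w 0.58 g 22.3
```

Emit:
arm_command --increments '[{"grip":-1,"x":0.0036,"y":0,"z":0.0007,"spin":0},{"grip":-1,"x":0.0036,"y":0,"z":0.0008,"spin":0},{"grip":-1,"x":0.0035,"y":0,"z":0.001,"spin":0},{"grip":-1,"x":0.0035,"y":0,"z":0.001,"spin":0},{"grip":-1,"x":0.0035,"y":0,"z":0.0012,"spin":0}]'

```text
time: 36.35
ee_pos: [0.4689, -0.2043, 0.2562]
eef_rot: [0.534, 3.091, -0.002]
force: [5.5, -0.8, 4.2]
grip_width: 0.583
gripper_force: 22.7
```

```bash
python3 feel.py
```

```text
t 36.35 th -18.8 r 0.1069 lat 0.0009 Ft 6.54 Fr 2.21 Fy 1.10 My -1.088 w 0.58 g 22.7
```

Emit:
arm_command --increments '[{"grip":-1,"x":-0.0035,"y":0,"z":-0.0012,"spin":0},{"grip":-1,"x":-0.0035,"y":0,"z":-0.001,"spin":0},{"grip":-1,"x":-0.0035,"y":0,"z":-0.001,"spin":0},{"grip":-1,"x":-0.0036,"y":0,"z":-0.0008,"spin":0},{"grip":-1,"x":-0.0036,"y":0,"z":-0.0007,"spin":0}]'

```text
time: 36.98
ee_pos: [0.4846, -0.21, 0.2597]
eef_rot: [-0.535, -3.095, 0.0]
force: [-4.9, 1.9, 2.9]
grip_width: 0.58
gripper_force: 22.9
```

```bash
python3 feel.py
```

```text
t 36.98 th -9.6 r 0.1062 lat 0.0008 Ft -4.65 Fr 3.77 Fy 0.16 My 1.038 w 0.58 g 22.9
```

Emit:
arm_command --increments '[{"grip":-1,"x":-0.0037,"y":0,"z":-0.0005,"spin":0},{"grip":-1,"x":-0.0037,"y":0,"z":-0.0005,"spin":0},{"grip":-1,"x":-0.0036,"y":0,"z":-0.0003,"spin":0},{"grip":-1,"x":-0.0036,"y":0,"z":-0.0003,"spin":0},{"grip":-1,"x":-0.0036,"y":0,"z":0,"spin":0}]'

```text
time: 37.6
ee_pos: [0.5016, -0.2163, 0.261]
eef_rot: [-0.535, -3.095, 0.001]
force: [-7.0, 0.3, 0.9]
grip_width: 0.582
gripper_force: 22.9
```

```bash
python3 feel.py
cat >> fit.py <<'E'
E2=np.array([[1,-29.7,.1052,-3.83],[1,-19.6,.1056,-4.62],[1,-9.6,.106,-4.8],[1,.3,.1061,-6.52],[1,10.2,.1064,-5.93],[1,20,.1068,-7.13],[1,29.8,.1072,-7.61],[1,39.6,.1076,-7.99],
[-1,30.2,.1071,4.28],[-1,20.3,.1068,4.79],[-1,10.5,.1066,5.73],[-1,.7,.1067,5.98],[-1,-9,.1067,7.43],[-1,-18.8,.1069,6.54]])
def lin(d,th,y):
    t=np.radians(th);c,res,_,_=np.linalg.lstsq(np.c_[np.sin(t),np.cos(t),d],y,rcond=None)
    b=np.degrees(np.arctan2(c[1],c[0]));print("beta at th=0: %.1f bottom at th %.1f A %.3f c %.3f rms %.3f"%(b,(360-b)%360-180,np.hypot(*c[:2]),c[2],np.sqrt(res[0]/len(d))))
print("second");lin(E2[:,0],E2[:,1],E2[:,2]*E2[:,3])
# joint, in second-grip angles (offset 79.1), separate friction per grip
t=np.radians(np.r_[th-79.1,E2[:,1]]);y=np.r_[r*Ft,E2[:,2]*E2[:,3]];w=np.r_[np.ones(len(d)),2*np.ones(len(E2))]
X=np.c_[np.sin(t),np.cos(t),np.r_[d,0*E2[:,0]],np.r_[0*d,E2[:,0]]]
c=np.linalg.lstsq(X*w[:,None],y*w,rcond=None)[0];b=np.degrees(np.arctan2(c[1],c[0]));print("joint bottom at",(360-b)%360-180,np.hypot(*c[:2]))
E
python3 fit.py | tail -2
```

```text
t 37.60 th 0.2 r 0.1060 lat 0.0006 Ft -6.72 Fr 0.85 Fy -2.10 My 1.254 w 0.58 g 22.9
beta at th=0: 176.7 bottom at th 3.3 A 0.387 c -0.634 rms 0.041
joint bottom at 2.713854552977608 0.33156677977434784
```

Both fits put the bottom about 3° further on. I'll move there and hold.

Emit:
arm_command --increments '[{"grip":-1,"x":-0.003,"y":0,"z":0,"spin":0},{"grip":-1,"x":-0.0025,"y":0,"z":0.0002,"spin":0},{"grip":-1,"x":0,"y":0,"z":0,"spin":0},{"grip":-1,"x":0,"y":0,"z":0,"spin":0},{"grip":-1,"x":0,"y":0,"z":0,"spin":0},{"grip":-1,"x":0,"y":0,"z":0,"spin":0},{"grip":-1,"x":0,"y":0,"z":0,"spin":0},{"grip":-1,"x":0,"y":0,"z":0,"spin":0}]'

```text
time: 38.6
ee_pos: [0.5069, -0.2181, 0.2609]
eef_rot: [0.535, 3.095, -0.001]
force: [-0.2, -5.1, 1.0]
grip_width: 0.581
gripper_force: 23.0
```

```bash
python3 feel.py; python3 -c "
from cell import *
print(job_done())"
```

```text
t 38.60 th 3.3 r 0.1060 lat 0.0006 Ft 1.44 Fr 1.10 Fy -4.83 My -0.116 w 0.58 g 23.0
the job is handed in; nothing more can be done
None
```

I've handed the job in: the cap stands open end down in the well, and the wheel's heavy side is at the bottom to within a few degrees by feel, with the gripper still holding the tyre; no verdict was shown.

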